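# Press a brass bar home against the sprung plunger of a cutting jig

## Task

Take the longer of the two square brass bars, lay it in the channel of the small cutting jig with one end towards the sprung plunger, and push it along the channel against the plunger until its end sits firmly and flush against the dark stop block. Keep it pressed there, ready for the saw: your program finishes while still holding the bar against the stop, because the spring drives it back if you let go. Press without ramming, and leave the other things in the tray where they lie.

Things in the scene. Friction and masses are not known exactly. Their poses are not given: they have to be found in the camera images.
- long_bar: The work: solid square brass bar, 120 x 16 x 16 mm, about 0.25 kg, lying on the tray floor (z = 0). Origin at the centre of its underside, x along its length, z up. Both ends are alike. The tray's wooden walls stand about 65 mm high; open drawers, the bench and its vice beside and behind it are higher, so come in from well above.
- bar_centre (a point): The middle of the long bar: 8 mm above its origin, 60 mm from either end.
- short_bar: A bystander: the same square brass bar but only 70 x 16 x 16 mm. Origin at the centre of its underside, x along its length. It and the long bar may have changed places.
- jig: Cutting jig, fixed to the tray floor; place and yaw vary. Aluminium base plate 140 x 76 x 10 mm (jig x -75 to +65 mm, y -38 to +38 mm). Origin on the tray floor, x along the channel towards the stop, z up. The channel floor is the plate's top, z = 10 mm. With the long bar home the bar's centre is at jig x = -35 mm, y = 0, z = 18 mm.
- channel_mouth (a point): Open end of the channel, on its floor and middle line: jig x = -18 mm, y = 0, z = 10 mm. Two steel rails run from here to jig x = +20 mm, 12 mm high above the channel floor, 10 mm thick, inner faces 20 mm apart, so the 16 mm bar has 2 mm of play each side. The plate before the mouth is clear for fingers. The channel is open above.
- stop_block: Dark steel stop block of the jig, 28 x 52 x 36 mm (along the channel, across, high), standing on the plate behind the rails. Origin at the middle of the lower edge of its flat front face, which is the hard stop: jig x = +25 mm, y = 0, z = 10 mm (the channel floor); axes as the jig's.
- plunger_tip (a point): Flat front end of the plunger, a steel pin of 10 mm diameter that stands 15 mm out of the stop block's front face along the channel, axis 18 mm above the tray floor (the middle of a bar lying in the channel). It moves with the plunger; at rest at jig x = +10 mm.
- plunger (a joint): How far the plunger is pushed in, m: 0 at rest (15 mm out), 0.015 when its tip is level with the stop block's face, end of travel 0.018. Spring: about 5 N at rest, rising by 0.25 N per mm to about 9 N at 0.015; it returns by itself. A black button on the rear of the block moves out as it is pushed in.
- pliers: Bystander: teal-handled pliers, 36 x 149 x 12 mm, lying on the tray; origin at the centre of the underside, y along its length.
- tweezers: Bystander: steel tweezers, 15 x 140 x 10 mm, lying on the tray; origin at the centre of the underside, y along its length.
- block: Bystander: flat steel bench block, 75 x 75 x 22 mm; origin at the centre of its underside.
- spool: Bystander: solder wire spool, 52 mm across, 28 mm high; origin at the centre of its underside.
- cutters: Bystander: yellow and black side cutters, 38 x 138 x 12 mm; origin at the centre of the underside, y along its length.

How it is judged:
By the outcome, as a careful person would: the job done as asked, in the order asked, and still so for the second after the job is handed in, while the arm keeps its last pose, push and grip.
It also fails if it takes over 53 s, if anything falls off the work surface, if the arm or the gripper's body presses on something with over 40 N, if the wrist force passes 120 N, or if a joint passes its speed limit or range.

## Robot

A 7-joint arm with a two-finger parallel gripper is mounted at the origin on a cart in front of the work surface, level with it; the furniture and walls round the work are solid. World frame = base frame: x ahead of the robot, y to its left, z up, the work surface at z = 0. Lengths are in mm, angles in rad, forces in N, time in s.
With the tool pointing down it reaches from about 400 to 925 mm from the base axis. Payload 5.6 kg.
Tool frame: the origin (TCP) lies at the very end of the fingers, on their centre line; the grasp point (between the pads) lies 19 mm behind it; z points along the fingers, y is the direction in which the jaws open and shut (so a half turn about z gives the same grasp; the last joint's range is limited). The gripper opens to 85 mm and grips with 20 to 120 N. Pads are 22 mm wide; open, the fingers measure 114 mm over their backs; the gripper's body (76 mm by 85 mm) begins 54 mm behind the grasp point. The pads swing forward as they close: fully open they stand 13 mm farther back than shut.
Start: joints at [-1.18, 0.468, -0.012, 1.603, 0.006, 1.071, -0.056], TCP at [273.249, 589.783, 231.29] pointing down, gripper open.
Joint ranges: [-2.53, 2.53], [-0.31, 2.02], [-1.57, 1.55], [0.28, 2.44], [-1.29, 4.43], [0.15, 1.84], [-2.92, 2.92]. Speed limits (rad/s): [2.57, 2.57, 3.14, 3.14, 3.14, 3.14, 3.14].

## Interface

Orientations are given as a unit quaternion [w, x, y, z].
In Python, from workcell import get_state, snapshot, job_done gives the robot as it stands.
- The arm moves only by the tool step_arm, never from a script. Its argument "moves" is a list of rows, each a list of 7 numbers: the shift along the tool's x, y, z in mm, then the turn, a rotation vector about the tool's x, y, z in rad, then the finger opening in mm, from 0 to 85.4. A call has exactly 10 rows; each row is the pose to reach, as a shift and turn from the pose measured when the call began, along the tool's axes at that moment; what a row does not reach only later rows make up. A row lasts 1/8 s, in which the tool goes at most 62.5 mm and 10.7 degrees, less where a joint would pass 70% of its speed; a pose out of reach is approached as far as the arm can. A call with a gripper value outside its range is refused whole. The fingers move at their own pace and stop on an object; "force" is the grip in N (left out, the last holds). Time passes only in rows, so rows that repeat a pose let the fingers close, or fill a call up. It gives the time, the measured TCP pose, the force and the opening at its end, in the units of the state.
- get_state(): the state, without advancing time (a new reading comes with each control period).
- snapshot(name): name is "scene" or "side" or "wrist"; returns a dict with "image" (400x640x3 uint8, red, green, blue), "camera_matrix" (3x3 intrinsics, pixels), "camera_from_world" (4x4, takes a point from world to camera coordinates). Camera axes: x right, y up, looking along -z (the intrinsics and any distortion apply to the point x, -y, -z); pixel columns grow to the right and rows downward; lengths in mm; the calibration is good to about 2 mm. A picture is of the moment at which its call begins. There is no depth.
- job_done(): hands the job in, once; it reports no verdict.
The state is a dict: "time": time; "q": joint angles; "joint_velocities": joint speeds; "joint_torque": joint torques, N m; "ee_pos": TCP position; "tool_rot": TCP orientation; "ft_force": force on the tool from outside, world axes, zero at the start; "wrist_torque": the same for the moment, N m; "gripper_width": opening from 0.0 (shut) to 1.0 (fully open).
Only numpy, scipy, OpenCV 4.12 (cv2) and the standard library are available. Lean on these libraries where they do the work, as an engineer would, in place of code of your own. Each camera call takes 0.05 s, during which the arm holds its last target.

## Working session

There is one attempt and no reset: what is moved stays moved. The work goes in short steps, Python scripts to look and compute and a tool call to move; the robot and the scene stay as the last step left them, time stands still between calls to the robot, and variables do not carry over. Pictures are saved under pics/ and viewed, and the job is handed in when it is done.

Besides the shell and the picture viewer there is one more tool, called after "Request:" by a JSON object that holds its "op" and its "data". step_arm: Moves the arm, as the interface text tells. Its arguments: {"type":"object","properties":{"moves":{"type":"array"},"force":{"type":"number"}},"required":["moves"]}

```bash
ls; mkdir -p pics; python3 - <<'E'
from workcell import get_state, snapshot
import cv2,pickle
s=get_state();print(s)
for n in ["scene","side","wrist"]:
    d=snapshot(n);pickle.dump(d,open(f"pics/{n}0.pkl","wb"));cv2.imwrite(f"pics/{n}0.png",d["image"][:,:,::-1]);print(n,d["camera_matrix"],d["camera_from_world"],d.keys())
E
```

```text
pics
{'time': 0.0, 'q': array([-1.17997126,  0.46841068, -0.01160696,  1.60363224,  0.00598473,
        1.07139282, -0.05632281]), 'joint_velocities': array([ 0.00033617,  0.00090745, -0.00227425, -0.00121195,  0.00073364,
       -0.00097413,  0.00017701]), 'joint_torque': array([-6.52870094e-04, -5.32393599e+01,  2.11409025e-02, -2.51301098e+01,
        1.14734311e-02,  7.84801348e-03, -1.91410254e-05]), 'ee_pos': array([273.04372785, 589.25019762, 230.31301583]), 'tool_rot': array([-1.40422346e-04,  2.15259568e-01,  9.76556450e-01, -8.93257916e-04]), 'ft_force': array([ 0.24333896, -0.06042914, -0.54601327]), 'wrist_torque': array([ 0.00818045,  0.02220663, -0.03802406]), 'gripper_width': 1.001528240293637}
scene [[434.20691803   0.         318.50035822]
 [  0.         434.20691803 198.36223226]
 [  0.           0.           1.        ]] [[ 6.26936186e-01 -7.79046702e-01 -6.10373746e-03 -2.94927379e+02]
 [ 5.75500799e-01  4.57823821e-01  6.77640155e-01 -3.67728486e+02]
 [-5.25118891e-01 -4.28349840e-01  7.35368319e-01 -5.81413731e+02]
 [ 0.00000000e+00  0.00000000e+00  0.00000000e+
[... 300 characters left out ...]
46079018e-01  7.38378850e-01 -2.80718642e+02]
 [-4.25424992e-01 -6.03539039e-01  6.74354658e-01 -6.91198467e+02]
 [ 0.00000000e+00  0.00000000e+00  0.00000000e+00  1.00000000e+00]] dict_keys(['image', 'camera_matrix', 'camera_from_world'])
wrist [[351.55105143   0.         318.12238565]
 [  0.         351.55105143 197.9304635 ]
 [  0.           0.           1.        ]] [[ 4.20122464e-01  9.07466833e-01 -1.03083302e-03 -6.48746879e+02]
 [-8.67376287e-01  4.01227644e-01 -2.94405764e-01  3.85167538e+01]
 [-2.66749867e-01  1.24580595e-01  9.55679959e-01 -3.78901192e+02]
 [ 0.00000000e+00  0.00000000e+00  0.00000000e+00  1.00000000e+00]] dict_keys(['image', 'camera_matrix', 'camera_from_world'])
```

View pics/scene0.png

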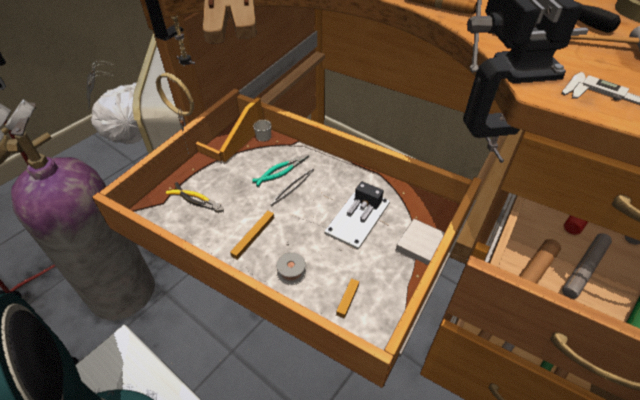

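View pics/side0.png

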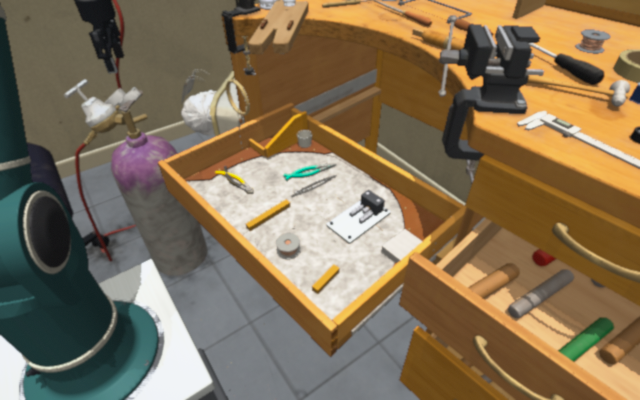

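View pics/wrist0.png

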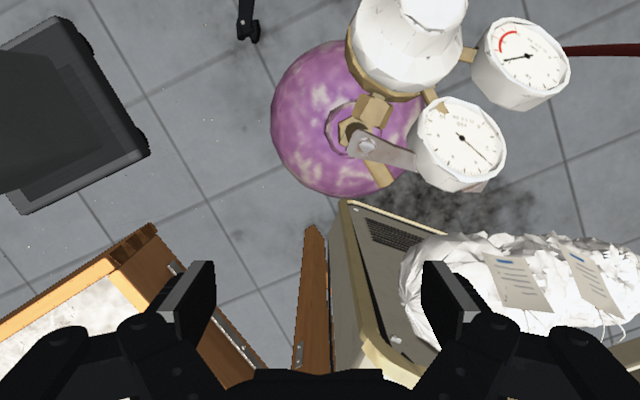

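The scene view shows the long bar near (253,234), the short bar near (348,298) and the jig near (358,212), with the stop block at the far end. The side view agrees. I'll zoom in for corners.

```bash
python3 - <<'E'
import cv2
a=cv2.imread("pics/scene0.png");b=cv2.imread("pics/side0.png")
cv2.imwrite("pics/c1.png",cv2.resize(a[165:275,220:420],None,fx=4,fy=4,interpolation=cv2.INTER_CUBIC))
cv2.imwrite("pics/c2.png",cv2.resize(b[170:270,230:410],None,fx=4.4,fy=4.4,interpolation=cv2.INTER_CUBIC))
E
```

```text
(no output)
```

View pics/c1.png

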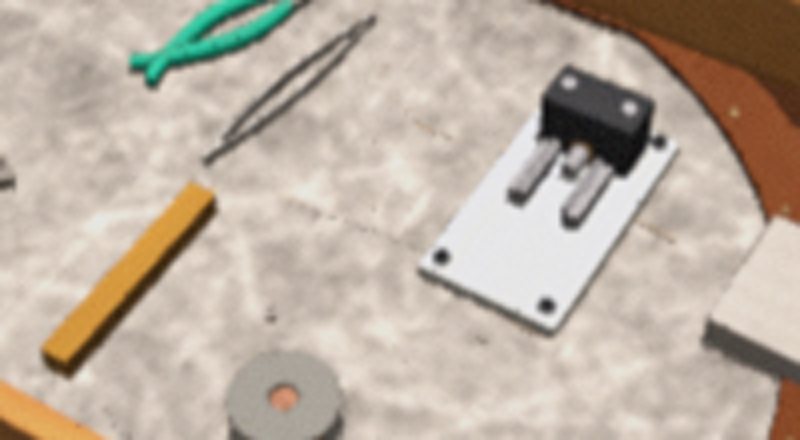

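View pics/c2.png

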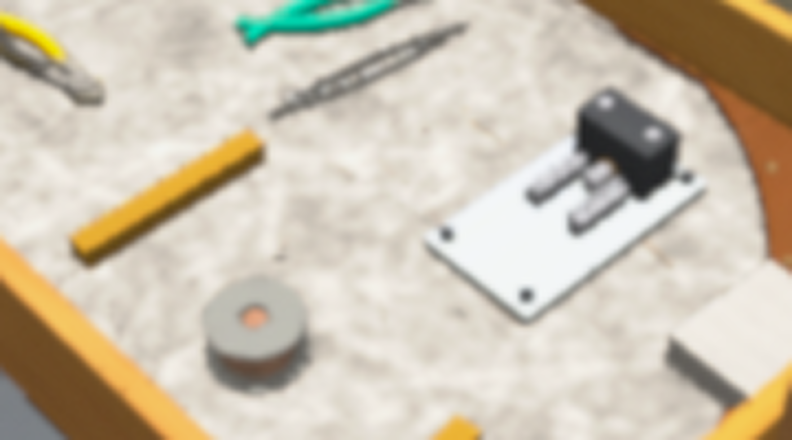

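```bash
cat > h.py <<'E'
import numpy as np,cv2,pickle
from scipy.optimize import least_squares
def proj(d,P):
    P=np.atleast_2d(P);c=(d["camera_from_world"]@np.c_[P,np.ones(len(P))].T).T[:,:3]
    K=d["camera_matrix"];return np.c_[K[0,0]*c[:,0]/-c[:,2]+K[0,2],K[1,1]*-c[:,1]/-c[:,2]+K[1,2]]
def fit(obs,x0,z0=False):
    # obs: list of (cam dict, local pts, pix); x0=(x,y,yaw)
    def W(x,L):
        c,s=np.cos(x[2]),np.sin(x[2]);L=np.asarray(L,float);return np.c_[x[0]+c*L[:,0]-s*L[:,1],x[1]+s*L[:,0]+c*L[:,1],L[:,2]]
    f=lambda x:np.concatenate([(proj(d,W(x,L))-np.asarray(p)).ravel() for d,L,p in obs])
    r=least_squares(f,x0,x_scale=[10,10,.1],loss='soft_l1');return r.x,f(r.x).reshape(-1,2)
E
python3 - <<'E'
from h import *
S=pickle.load(open("pics/scene0.pkl","rb"));D=pickle.load(open("pics/side0.pkl","rb"))
A=lambda l:np.array(l)/4+[220-.375,165-.375]
B=lambda l:np.array(l)/4.4+[230-.386,170-.386]
J=[(-75,38,10),(-75,-38,10),(65,-38,10),(25,26,46),(25,-26,46),(53,26,46),(53,-26,46)]
ja=A([(420,267),(553,327),(680,147),(543,97),(643,133),(570,67),(654,97)])
jb=B([(427,238),(526,317),(706,184),(580,120),(661,155),(610,88),(679,130)])
L=[(60,8,16),(60,-8,16),(-60,8,16),(-60,-8,16)]
la=A([(193,183),(215,197),(45,350),(68,362)]);lb=B([(250,130),(264,143),(72,240),(88,255)])
for nm,Lc,a,b in(("jig",J,ja,jb),("bar",L,la,lb)):
  for o in ([(S,Lc,a)],[(D,Lc,b)],[(S,Lc,a),(D,Lc,b)]):
    best=min((fit(o,(500,500,y)) for y in np.arange(-3,3.2,.8)),key=lambda t:abs(t[1]).sum())
    print(nm,best[0].round(3),abs(best[1]).mean().round(2)); 
  print(best[1].round(1).tolist())
# bystanders / rough
import itertools
def floor(d,uv,z):
    f=lambda x:(proj(d,[[x[0],x[1],z]])-uv).ravel();return least_squares(f,(600,300)).x.round(0)
for n,uv,z in(("spool",(291,265),28),("short",(348,296),16),("tweez near",(272,205),5),("wall corner near R",(390,352),65),("wall corner left",(97,197),65),("corner back R",(473,180),65),("corner back left",(240,95),65),("block",(425,240),22)):print(n,floor(S,uv,z))
E
```

```text
jig [ 5.85139e+02 -1.39240e+01  1.26000e-01] 0.85
jig [ 5.86312e+02 -1.60510e+01  1.31000e-01] 0.91
jig [ 5.85684e+02 -1.47830e+01  1.29000e-01] 0.89
[[0.1, -0.4], [1.5, 1.0], [1.3, -1.0], [0.1, -0.1], [-1.5, 0.7], [-0.2, -1.1], [1.9, 0.9], [-1.3, -0.3], [-0.0, 0.2], [0.4, -0.5], [-1.5, -2.6], [-3.1, 0.6], [-0.3, -0.8], [0.8, 0.5]]
bar [4.14426e+02 1.17063e+02 1.38000e-01] 0.45
bar [4.1544e+02 1.1414e+02 1.4700e-01] 0.28
bar [4.14857e+02 1.15964e+02 1.42000e-01] 0.53
[[0.2, -0.1], [1.3, -0.5], [-0.2, 0.2], [0.9, 0.8], [-0.9, -0.5], [0.2, -0.2], [-1.1, -0.5], [-0.5, -0.2]]
spool [397.   4.]
short [ 416. -108.]
tweez near [495. 143.]
wall corner near R [ 357. -224.]
wall corner left [264. 381.]
corner back R [ 756. -164.]
corner back left [675. 412.]
block [ 599. -153.]
```

```bash
cat >> h.py <<'E'
from scipy.spatial.transform import Rotation as R
def rot(s):
    w,x,y,z=s["tool_rot"];return R.from_quat([x,y,z,w])
def goal(s,pos,yaw):
    """tool down, tool x at world yaw -> shift in tool axes (mm) and rotvec"""
    r=rot(s);g=R.from_euler('z',yaw)*R.from_euler('x',np.pi)
    return (r.inv().apply(np.asarray(pos,float)-s["ee_pos"])).round(2),(r.inv()*g).as_rotvec().round(4)
E
python3 - <<'E'
from h import *
from workcell import get_state
s=get_state();r=rot(s);W=pickle.load(open("pics/wrist0.pkl","rb"));C=W["camera_from_world"]
p=-C[:3,:3].T@C[:3,3];print("cam in tool",r.inv().apply(p-s["ee_pos"]),"view",r.inv().apply(-C[2,:3]))
print(goal(s,(415,116,230),.14)); print(goal(s,(375,110,230),.14))
E
```

```text
cam in tool [  74.90125029   -0.66707325 -142.2102195 ] view [-2.94333043e-01  3.20940031e-04  9.55702860e-01]
(array([-327.79, -369.9 ,    1.08]), array([-4.0000e-04,  1.7000e-03,  2.5678e+00]))
(array([-294.01, -392.15,    1.1 ]), array([-4.0000e-04,  1.7000e-03,  2.5678e+00]))
```

Request:
{"op": "step_arm", "data": {"moves": [[-33,-37,0,0,0,0.18,85],[-66,-74,0,0,0,0.36,85],[-98,-111,0,0,0,0.54,85],[-131,-148,0,0,0,0.72,85],[-164,-185,0,0,0,0.9,85],[-197,-222,0,0,0,1.08,85],[-229,-259,0,0,0,1.26,85],[-262,-296,0,0,0,1.44,85],[-295,-333,0,0,0,1.62,85],[-328,-370,0,0,0,1.8,85]], "force": 60}}

```text
time: 1.4
ee_pos: [415.3, 114.3, 231.2]
tool_rot: [0.0, 0.9, 0.436, -0.0]
ft_force: [0.4, 0.0, -1.1]
gripper_width: 0.994
```

```bash
python3 - <<'E'
from h import *
from workcell import get_state
s=get_state();print(s["q"]);print(goal(s,(415,116,160),.14))
E
```

```text
[-0.81571188  0.08036621  0.49987604  2.13703532 -0.04696467  0.93496405
 -0.95808189]
(array([ 1.23, -1.35, 71.17]), array([6.00e-04, 6.00e-04, 7.62e-01]))
```

Request:
{"op": "step_arm", "data": {"moves": [[0,0,10,0,0,0.17,85],[0,0,30,0,0,0.34,85],[1,-1,50,0,0,0.51,85],[1,-1,71,0,0,0.68,85],[1,-1,71,0,0,0.76,85],[1,-1,71,0,0,0.762,85],[1,-1,71,0,0,0.762,60],[1,-1,71,0,0,0.762,50],[1,-1,71,0,0,0.762,50],[1,-1,71,0,0,0.762,50]]}}

```text
time: 2.65
ee_pos: [415.2, 115.6, 160.3]
tool_rot: [0.0, 0.998, 0.07, -0.0]
ft_force: [-0.2, -0.1, -0.0]
gripper_width: 0.581
```

```bash
python3 - <<'E'
from h import *
from workcell import get_state,snapshot
s=get_state();print(s);d=snapshot("wrist");pickle.dump(d,open("pics/w1.pkl","wb"));cv2.imwrite("pics/w1.png",d["image"][:,:,::-1])
E
```

```text
{'time': 2.65, 'q': array([-0.85375154,  0.21022641,  0.56821076,  2.20937947, -0.16269373,
        0.76108042, -1.60791359]), 'joint_velocities': array([ 7.11693395e-04,  2.88283992e-04,  5.70788674e-04, -6.26519954e-05,
       -7.12617990e-04, -8.33734215e-04, -4.38955200e-03]), 'joint_torque': array([ 3.52320814e-03, -2.82146358e+01,  2.64749028e+00, -1.95055336e+01,
        1.04082291e-02,  1.08418499e-03,  2.47468117e-03]), 'ee_pos': array([415.20786391, 115.62296891, 160.29407532]), 'tool_rot': array([ 3.04457086e-04,  9.97545618e-01,  7.00189041e-02, -2.10089202e-05]), 'ft_force': array([-0.2234561 , -0.06684481, -0.01202956]), 'wrist_torque': array([-0.03673847, -0.00146446, -0.04259782]), 'gripper_width': 0.5814890058831229}
```

View pics/w1.png

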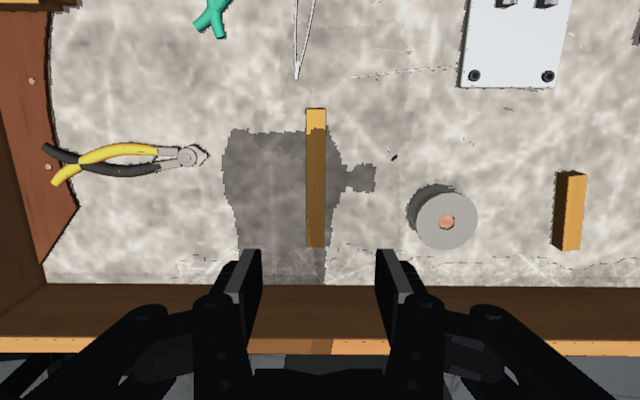

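The wrist view shows the long bar between about (305,108) and (325,246), with nothing close beside it. I'll zoom in to fit its pose.

```bash
python3 - <<'E'
import cv2
a=cv2.imread("pics/w1.png")
cv2.imwrite("pics/c3.png",cv2.resize(a[98:258,280:350],None,fx=3.75,fy=3.75,interpolation=cv2.INTER_CUBIC))
E
```

```text
(no output)
```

View pics/c3.png

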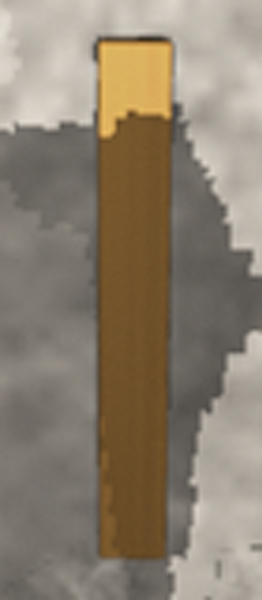

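```bash
python3 - <<'E'
from h import *
from workcell import get_state
s=get_state()
d=pickle.load(open("pics/w1.pkl","rb"))
p=np.array([(98,40),(172,40),(99,557),(166,557)])/3.75+[279.63,97.63]
L=[(60,8,16),(60,-8,16),(-60,8,16),(-60,-8,16)]
x,r=fit([(d,L,p)],(415,116,.14));print(x,r.round(1).tolist())
print(goal(s,(x[0],x[1],3),x[2]))
E
```

```text
[4.16127553e+02 1.17581847e+02 1.33467699e-01] [[-0.3, -0.5], [0.2, -0.3], [-0.0, 0.5], [0.0, 0.6]]
(array([  1.26,  -1.95, 157.25]), array([0.0007, 0.0002, 0.0066]))
```

Request:
{"op": "step_arm", "data": {"moves": [[1.3,-2,25,0,0,0.007,50],[1.3,-2,50,0,0,0.007,50],[1.3,-2,75,0,0,0.007,50],[1.3,-2,100,0,0,0.007,50],[1.3,-2,120,0,0,0.007,50],[1.3,-2,135,0,0,0.007,45],[1.3,-2,145,0,0,0.007,40],[1.3,-2,153,0,0,0.007,40],[1.3,-2,157,0,0,0.007,40],[1.3,-2,157,0,0,0.007,40]]}}

```text
time: 3.95
ee_pos: [416.2, 117.7, 3.3]
tool_rot: [0.0, 0.998, 0.066, -0.0]
ft_force: [0.8, 0.1, 0.1]
gripper_width: 0.468
```

```bash
python3 - <<'E'
from h import *
from workcell import get_state,snapshot
s=get_state();print(s["ft_force"],s["ee_pos"]);print(goal(s,(416.1,117.6,3),.1335))
d=snapshot("wrist");cv2.imwrite("pics/w2.png",d["image"][:,:,::-1])
E
```

```text
[0.7540564  0.14381043 0.11535424] [416.22696344 117.65870853   3.26182119]
(array([-0.13,  0.04,  0.26]), array([ 0.0006,  0.0001, -0.0004]))
```

View pics/w2.png

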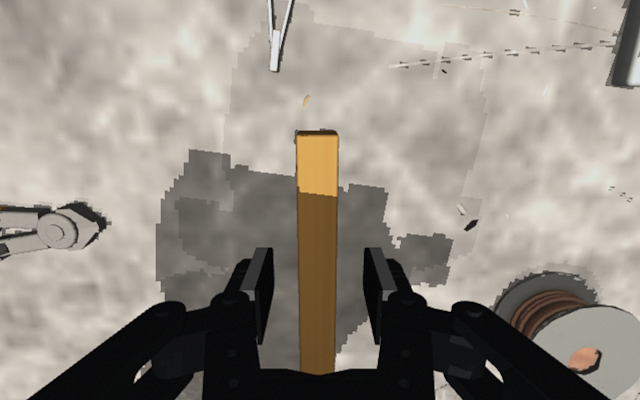

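The bar (x about 297–338) lies centred between the pads, which are at about 262 and 372. Next I close the fingers.

Request:
{"op": "step_arm", "data": {"moves": [[0,0,0,0,0,0,30],[0,0,0,0,0,0,22],[0,0,0,0,0,0,16],[0,0,0,0,0,0,12],[0,0,0,0,0,0,8],[0,0,0,0,0,0,8],[0,0,0,0,0,0,8],[0,0,-5,0,0,0,8],[0,0,-20,0,0,0,8],[0,0,-40,0,0,0,8]], "force": 80}}

```text
time: 5.25
ee_pos: [416.0, 117.4, 44.2]
tool_rot: [0.001, 0.998, 0.066, -0.0]
ft_force: [0.5, 0.4, -1.9]
gripper_width: 0.159
```

```bash
python3 - <<'E'
from h import *
from workcell import get_state
s=get_state();print(goal(s,(524.5,-23,100),.129))
E
```

```text
(array([ 88.91, 153.56, -55.7 ]), array([0.001 , 0.0006, 0.0036]))
```

Request:
{"op": "step_arm", "data": {"moves": [[0,0,-30,0,0,0,8],[5,9,-56,0,0,0,8],[20,34,-56,0,0,0,8],[37,64,-56,0,0,0,8],[54,94,-56,0,0,0,8],[70,122,-56,0,0,0,8],[82,142,-56,0,0,0,8],[89,153.5,-56,0,0,0,8],[89,153.5,-56,0,0,0,8],[89,153.5,-56,0,0,0,8]]}}

```text
time: 6.5
ee_pos: [523.8, -21.9, 100.2]
tool_rot: [0.0, 0.998, 0.067, -0.001]
ft_force: [-0.6, -0.3, -2.3]
gripper_width: 0.16
```

```bash
python3 - <<'E'
from h import *
from workcell import get_state,snapshot
s=get_state();print(s["ft_force"],s["ee_pos"],s["q"])
d=snapshot("wrist");pickle.dump(d,open("pics/w3.pkl","wb"));cv2.imwrite("pics/w3.png",d["image"][:,:,::-1])
E
```

```text
[-0.55173964 -0.34864113 -2.285626  ] [523.80568427 -21.89565547 100.24665422] [-0.44334866  0.47718651  0.5252923   2.03575823 -0.35660443  0.71878019
 -1.13120908]
```

View pics/w3.png

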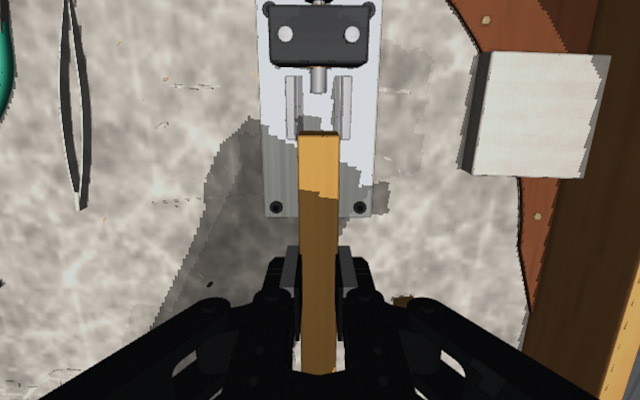

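```bash
python3 - <<'E'
import cv2
a=cv2.imread("pics/w3.png")
cv2.imwrite("pics/c4.png",cv2.resize(a[0:225,240:400],None,fx=2.65,fy=2.65,interpolation=cv2.INTER_CUBIC))
cv2.imwrite("pics/c5.png",cv2.resize(a[0:150,245:395],None,fx=4,fy=4,interpolation=cv2.INTER_CUBIC))
E
```

```text
(no output)
```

View pics/c4.png

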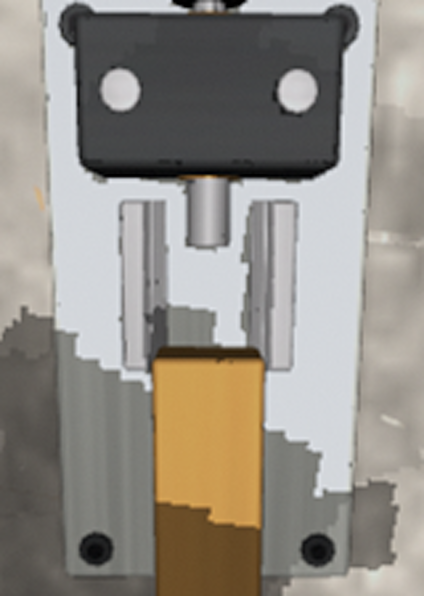

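View pics/c5.png

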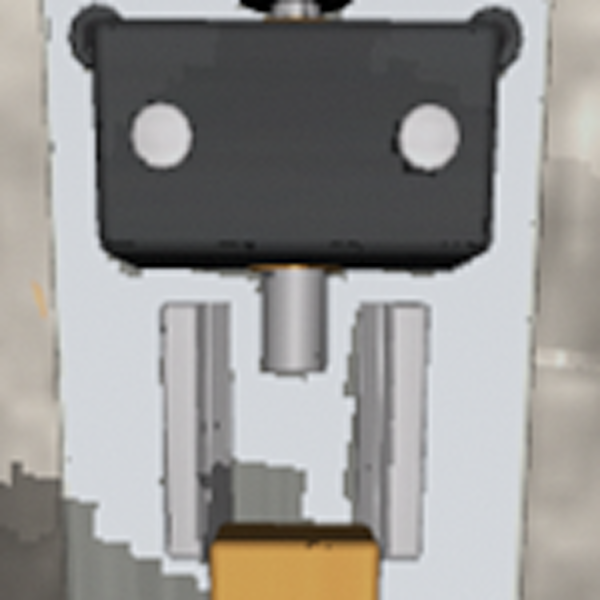

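```bash
python3 - <<'E'
from h import *
from workcell import get_state
s=get_state();d=pickle.load(open("pics/w3.pkl","rb"))
a=np.array([(163,305),(430,305),(165,557),(421,557)])/4+[244.625,-.375]
b=np.array([(66,575),(350,575)])/2.65+[239.69,-.31]
L=[(20,20,22),(20,-20,22),(-18,20,22),(-18,-20,22),(-75,38,10),(-75,-38,10)]
x,r=fit([(d,L,np.r_[a,b])],(586,-15,.13));print("jig",x,r.round(1).tolist())
c,sn=np.cos(x[2]),np.sin(x[2])
w=lambda X,Y,Z:[x[0]+c*X-sn*Y,x[1]+sn*X+c*Y,Z]
print("tip proj",proj(d,[w(10,0,18),w(25,0,46),w(25,26,46),w(25,-26,46)]))
# bar front edge at z~ee_z-3+16
p=np.array([(153,360),(264,358)])/2.65+[239.69,-.31]
zt=s["ee_pos"][2]-3.3+16
P=[least_squares(lambda q:(proj(d,[[q[0],q[1],zt]])-uv).ravel(),(580,-15)).x for uv in p]
P=np.array(P);print(P,np.linalg.norm(P[0]-P[1]))
m=P.mean(0);v=m-s["ee_pos"][:2];print("front mid rel tcp",v,np.hypot(*v),np.arctan2(v[1],v[0]))
print("edge normal yaw",np.arctan2(*(P[0]-P[1])[::-1])-np.pi/2)
rx=rot(s).apply([1,0,0]);print("tool yaw",np.arctan2(rx[1],rx[0]))
for X in(-62,-60):print(X,goal(s,w(X,0,14),x[2]))
print("front in jig frame",(c*(m-x[:2])[0]+sn*(m-x[:2])[1],-sn*(m-x[:2])[0]+c*(m-x[:2])[1]))
E
```

```text
jig [ 5.86722730e+02 -1.41050140e+01  1.31284222e-01] [[-0.7, -1.3], [0.1, -1.1], [0.4, 0.1], [0.4, 0.3], [-0.5, 1.2], [0.2, 1.5]]
tip proj [[318.39887795  92.21090553]
 [318.49641594  62.73880977]
 [268.7620509   62.59380694]
 [368.22645007  62.88379997]]
[[581.39010072  -7.09479596]
 [583.70903118 -22.23456185]] 15.316329511087035
front mid rel tcp [58.72527769  7.11973054] 59.155293951101115 0.1206490941187786
edge normal yaw 0.15198696742692563
tool yaw 0.13405463788785513
-62 (array([ 1.49,  0.61, 86.22]), array([0.0002, 0.0015, 0.0028]))
-60 (array([ 3.49,  0.61, 86.22]), array([0.0002, 0.0015, 0.0028]))
front in jig frame (np.float64(-4.2105163770501814), np.float64(-0.008550690536196504))
```

The wrist view shows the bar's front end at (318,135). It is on the channel's midline, between the rails and short of the plunger tip at about (318,92). I'll lower in stages.

Request:
{"op": "step_arm", "data": {"moves": [[0,0.3,10,0,0,0,8],[0,0.3,22,0,0,0,8],[0,0.3,34,0,0,0,8],[0,0.3,46,0,0,0,8],[0,0.3,56,0,0,0,8],[0,0.3,63,0,0,0,8],[0,0.3,67,0,0,0,8],[0,0.3,68,0,0,0,8],[0,0.3,68,0,0,0,8],[0,0.3,68,0,0,0,8]]}}

```text
time: 7.8
ee_pos: [524.0, -22.1, 32.5]
tool_rot: [0.0, 0.998, 0.067, -0.0]
ft_force: [-0.6, -0.1, -1.6]
gripper_width: 0.159
```

```bash
cat > look.py <<'E'
import sys
from h import *
from workcell import get_state,snapshot
n=sys.argv[1];s=get_state();print(s["time"],s["ft_force"].round(2),s["ee_pos"].round(2),s["gripper_width"])
J=(586.72,-14.1,.1313);c,sn=np.cos(J[2]),np.sin(J[2]);e=s["ee_pos"][:2]-J[:2]
print("tcp in jig",c*e[0]+sn*e[1],-sn*e[0]+c*e[1]);rx=rot(s).apply([1,0,0]);print("yaw",np.arctan2(rx[1],rx[0]))
d=snapshot("wrist");cv2.imwrite(f"pics/{n}w.png",cv2.resize(d["image"][0:225,200:440,::-1],None,fx=2.6,fy=2.6,interpolation=cv2.INTER_CUBIC))
pickle.dump(d,open(f"pics/{n}w.pkl","wb"))
a=[]
for k in("scene","side"):
    i=snapshot(k);a.append(i["image"])
u,v=proj(i,[[586,-14,20]])[0].astype(int)
cv2.imwrite(f"pics/{n}s.png",cv2.resize(a[1][v-45:v+45,u-60:u+60,::-1],None,fx=5,fy=5,interpolation=cv2.INTER_CUBIC))
E
python3 look.py a
```

```text
7.8 [-0.58 -0.09 -1.63] [524.02 -22.09  32.52] 0.1585011727809688
tcp in jig -63.20976235982485 0.2888013170832471
yaw 0.13405949471494663
```

View pics/aw.png

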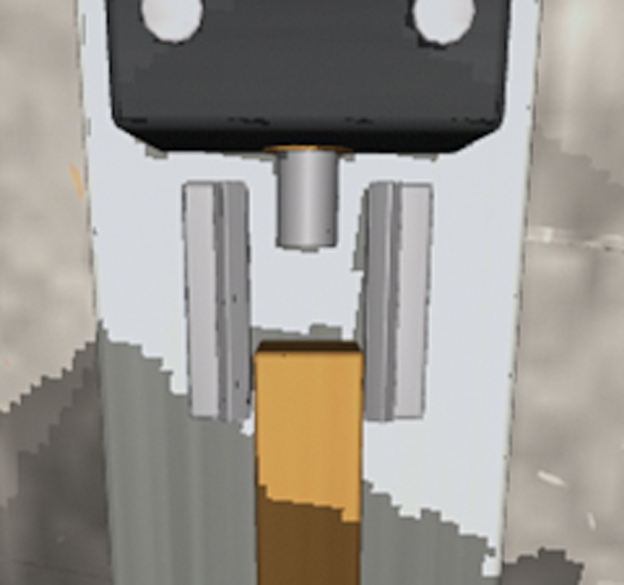

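View pics/as.png

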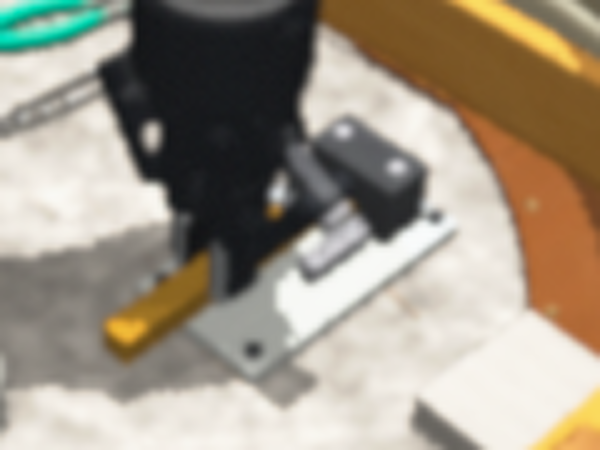

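The bar end is centred between the rails, with equal gaps of about 8 px in the crop, and it sits clear of the plunger. Continuing down to the channel floor.

Request:
{"op": "step_arm", "data": {"moves": [[0,0,4,0,0,0,8],[0,0,8,0,0,0,8],[0,0,12,0,0,0,8],[0,0,15,0,0,0,8],[0,0,17,0,0,0,8],[0,0,18,0,0,0,8],[0,0,18.5,0,0,0,8],[0,0,19,0,0,0,8],[0,0,19.2,0,0,0,8],[0,0,19.2,0,0,0,8]]}}

```text
time: 9.2
ee_pos: [523.9, -22.1, 14.0]
tool_rot: [-0.0, 0.998, 0.067, -0.0]
ft_force: [-2.0, -0.6, 7.2]
gripper_width: 0.164
```

```bash
python3 look.py b
```

```text
9.2 [-2.   -0.57  7.22] [523.89 -22.1   13.99] 0.16417045715754036
tcp in jig -63.335548993016126 0.29578835036533313
yaw 0.13400436465093565
```

View pics/bw.png

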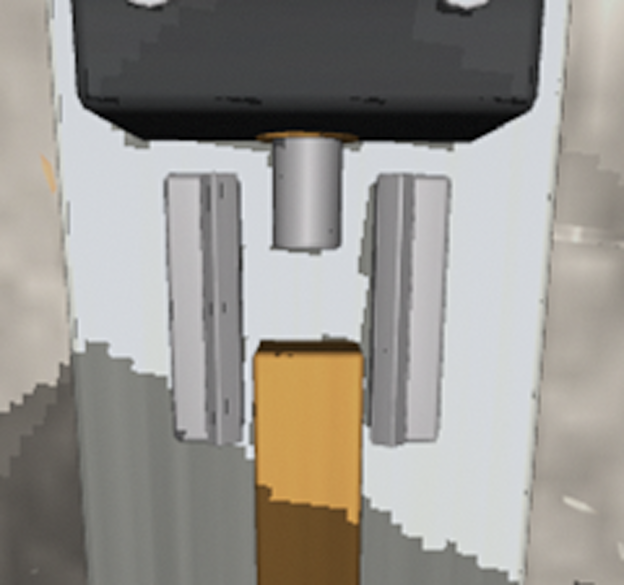

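View pics/bs.png

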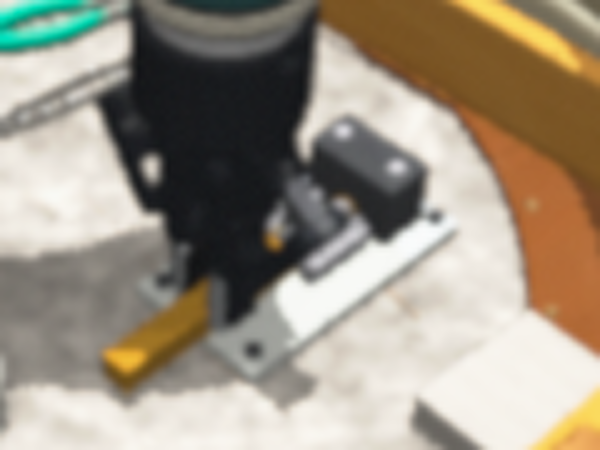

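The bar is down on the channel floor with 7 N vertical contact, between the rails and facing the plunger tip. Next I push along the channel at a moderate speed, stopping short of home.

Request:
{"op": "step_arm", "data": {"moves": [[2.5,0,0,0,0,-0.003,8],[5,-0.2,0,0,0,0.003,8],[7.5,-0.2,0,0,0,0.003,8],[10,-0.2,0,0,0,0.003,8],[12.5,-0.2,0,0,0,0.003,8],[15,-0.2,0,0,0,0.003,8],[17.5,-0.2,0,0,0,0.003,8],[20,-0.2,0,0,0,0.003,8],[22,-0.2,0,0,0,0.003,8],[23,-0.2,0,0,0,0.003,8]]}}

```text
time: 10.6
ee_pos: [538.1, -20.2, 13.9]
tool_rot: [-0.002, 0.998, 0.065, -0.009]
ft_force: [-25.9, -4.2, 30.8]
gripper_width: 0.159
```

```bash
python3 look.py c
```

```text
10.6 [-25.92  -4.21  30.79] [538.12 -20.15  13.91] 0.15865001046196114
tcp in jig -48.97566196201009 0.3613164366181518
yaw 0.12977646540376997
```

View pics/cw.png

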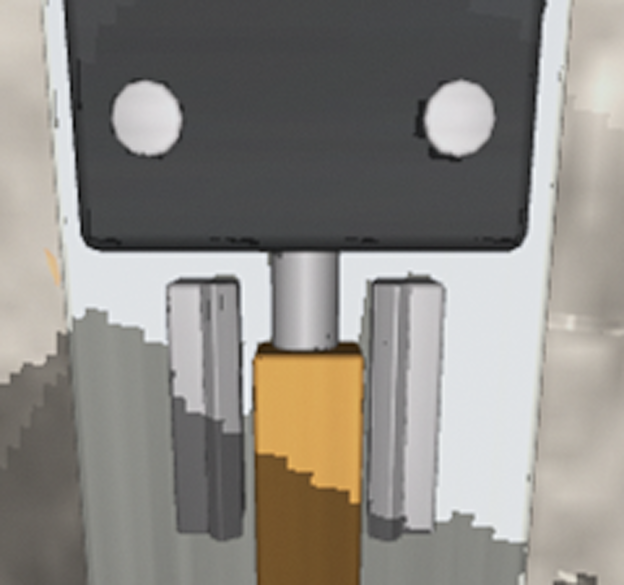

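The wrist view shows the plunger tip touching the bar's end at (305,350). The push has also built up 31 N of downward load and a slight tool pitch, so friction is holding the bar. I'll take off the vertical load before pushing further.

```bash
python3 - <<'E'
from h import *
from workcell import get_state
s=get_state();print(s["q"],s["wrist_torque"]);print(goal(s,s["ee_pos"],.1313),rot(s).as_matrix().round(4))
E
```

```text
[-0.35791496  0.64827066  0.42691576  2.00922657 -0.46477429  0.59844805
 -1.05379248] [-0.68208321  5.17516854  0.0348415 ]
(array([0., 0., 0.]), array([-0.0048,  0.0176, -0.0017])) [[ 0.9915  0.1292 -0.0181]
 [ 0.1293 -0.9916  0.0024]
 [-0.0176 -0.0048 -0.9998]]
```

Request:
{"op": "step_arm", "data": {"moves": [[0,0,-0.5,-0.004,0.015,0,8],[0,0,-1,-0.005,0.025,0,8],[0,0,-1,-0.005,0.03,0,8],[1,0,-1,-0.005,0.03,0,8],[2,0,-1,-0.005,0.03,0,8],[3,0,-1,-0.005,0.03,0,8],[4,0,-1,-0.005,0.03,0,8],[5,0,-1,-0.005,0.03,0,8],[6,0,-1,-0.005,0.03,0,8],[6,0,-1,-0.005,0.03,0,8]]}}

```text
time: 12.0
ee_pos: [542.5, -19.5, 14.3]
tool_rot: [-0.001, 0.998, 0.065, 0.004]
ft_force: [-6.5, -1.9, 0.0]
gripper_width: 0.159
```

```bash
python3 look.py d;  python3 - <<'E'
from h import *
from workcell import get_state
s=get_state();print(s["wrist_torque"]);print(goal(s,s["ee_pos"],.1313))
E
```

```text
12.0 [-6.53 -1.89  0.01] [542.52 -19.55  14.33] 0.15900951902828622
tcp in jig -44.537094206972036 0.3885968008119258
yaw 0.1295318429750697
[-0.25505366  1.40891856 -0.00805188]
(array([0., 0., 0.]), array([-0.0004, -0.0087, -0.0018]))
```

View pics/dw.png

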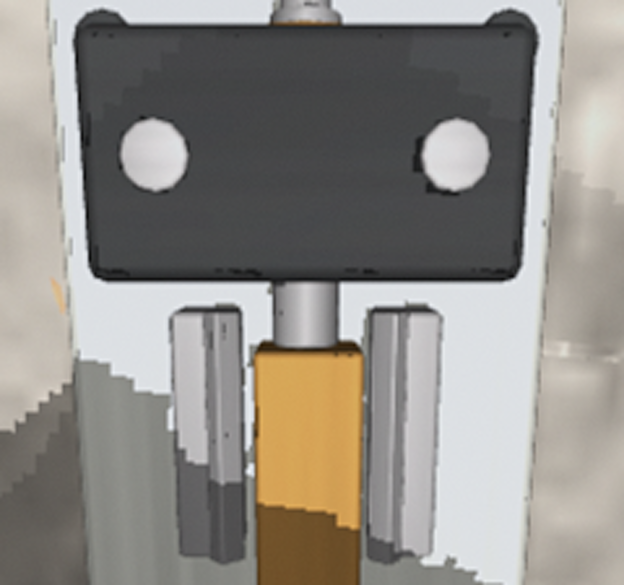

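View pics/ds.png

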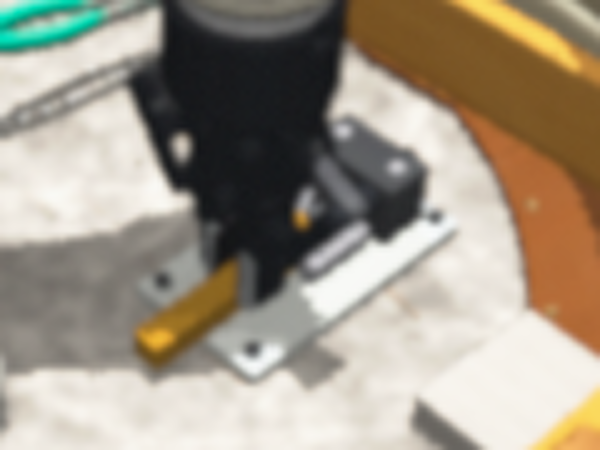

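The fault is cleared: the force along the channel is now about 6.7 N, roughly the spring alone, with 0 N vertical. The plunger is partly pushed in and about 9.5 mm remains.

Request:
{"op": "step_arm", "data": {"moves": [[1,0,0,0,-0.002,0,8],[2,0,0,0,-0.003,0,8],[3,0,0,0,-0.003,0,8],[4,0,0,0,-0.003,0,8],[5,0,0,0,-0.003,0,8],[6,0,0,0,-0.003,0,8],[7,0,0,0,-0.003,0,8],[7.5,0,0,0,-0.003,0,8],[8,0,0,0,-0.003,0,8],[8,0,0,0,-0.003,0,8]]}}

```text
time: 13.4
ee_pos: [548.2, -18.8, 14.3]
tool_rot: [-0.001, 0.998, 0.065, 0.0]
ft_force: [-10.5, -1.4, 6.7]
gripper_width: 0.158
```

```bash
python3 look.py e;  python3 - <<'E'
from h import *
from workcell import get_state
s=get_state();print(s["wrist_torque"]);print(goal(s,s["ee_pos"],.1313))
E
```

```text
13.4 [-10.49  -1.45   6.68] [548.15 -18.79  14.25] 0.15818913950384303
tcp in jig -38.85103884834501 0.39887159618816703
yaw 0.12930076455346637
[-0.26812184  1.91348251  0.01723949]
(array([0., 0., 0.]), array([-0.0017, -0.0009, -0.0021]))
```

View pics/ew.png

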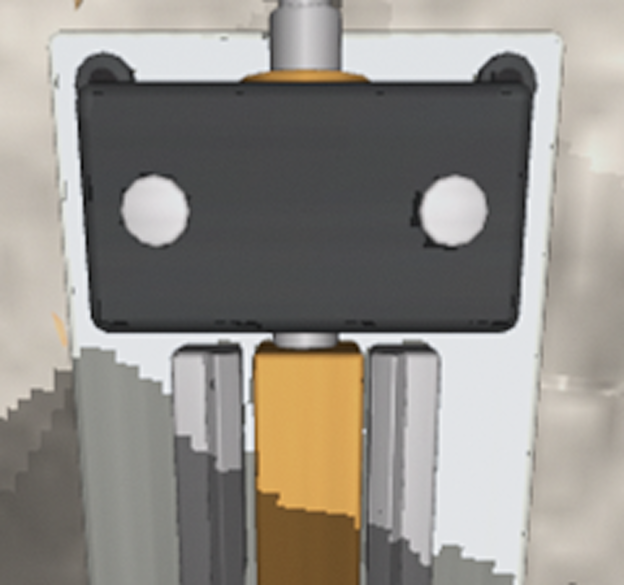

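About 4–5 mm remains. The bar's front is level with the rail ends and the force is 10.5 N. I'll approach the stop slowly.

Request:
{"op": "step_arm", "data": {"moves": [[2,0,-0.2,0,0.004,0.001,8],[3,0,-0.3,0,0.008,0.002,8],[3.6,0,-0.4,0,0.008,0.002,8],[4.2,0,-0.4,0,0.008,0.002,8],[4.8,0,-0.4,0,0.008,0.002,8],[5.4,0,-0.4,0,0.008,0.002,8],[6,0,-0.4,0,0.008,0.002,8],[6.5,0,-0.4,0,0.008,0.002,8],[7,0,-0.4,0,0.008,0.002,8],[7,0,-0.4,0,0.008,0.002,8]]}}

```text
time: 14.8
ee_pos: [552.1, -18.2, 14.3]
tool_rot: [-0.002, 0.998, 0.064, 0.001]
ft_force: [-10.6, -1.3, 5.6]
gripper_width: 0.16
```

```bash
python3 look.py f;  python3 - <<'E'
from h import *
from workcell import get_state
s=get_state();print(s["wrist_torque"]);print(goal(s,s["ee_pos"],.1313))
E
```

```text
14.8 [-10.61  -1.32   5.55] [552.14 -18.19  14.3 ] 0.16037153127068018
tcp in jig -34.817015758699206 0.4702125861899562
yaw 0.12713468959544577
[-0.3287101   2.25181829  0.03152139]
(array([0., 0., 0.]), array([-0.0033, -0.0027, -0.0041]))
```

View pics/fw.png

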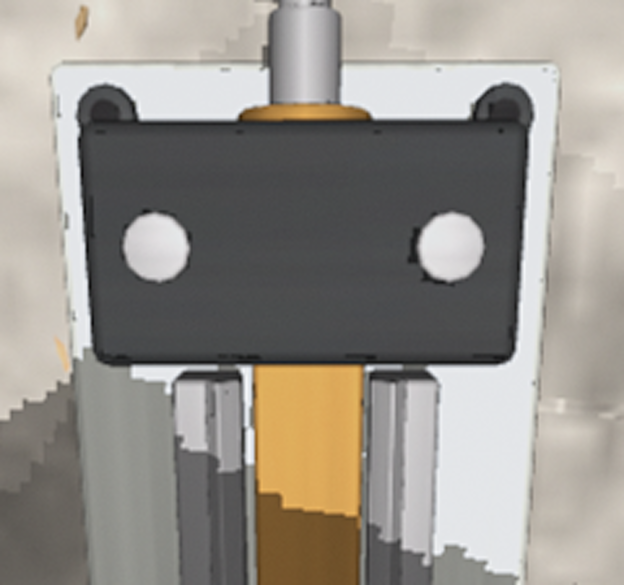

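The bar front has reached the block's front edge at about (308,363). The force is still only about the spring load, so I'll keep going until it rises.

Request:
{"op": "step_arm", "data": {"moves": [[3,0,-0.4,0.003,0.012,0.002,8],[3.5,0,-0.4,0.003,0.012,0.004,8],[4,0,-0.4,0.003,0.012,0.004,8],[4.5,0,-0.4,0.003,0.012,0.004,8],[5,0,-0.4,0.003,0.012,0.004,8],[5.5,0,-0.4,0.003,0.012,0.004,8],[5.5,0,-0.4,0.003,0.012,0.004,8],[5.5,0,-0.4,0.003,0.012,0.004,8],[5.5,0,-0.4,0.003,0.012,0.004,8],[5.5,0,-0.4,0.003,0.012,0.004,8]]}}

```text
time: 16.2
ee_pos: [552.6, -18.0, 14.2]
tool_rot: [-0.004, 0.998, 0.062, 0.002]
ft_force: [-15.3, -1.6, 12.7]
gripper_width: 0.16
```

```bash
python3 look.py g;  python3 - <<'E'
from h import *
from workcell import get_state
s=get_state();print(s["wrist_torque"]);print(goal(s,s["ee_pos"],.1313))
E
```

```text
16.2 [-15.26  -1.59  12.71] [552.57 -18.02  14.22] 0.15953215962620212
tcp in jig -34.37141738846517 0.5876451644694254
yaw 0.12322936453510977
[-0.47928512  3.39434326  0.14170653]
(array([0., 0., 0.]), array([-0.0088, -0.0044, -0.0081]))
```

View pics/gw.png

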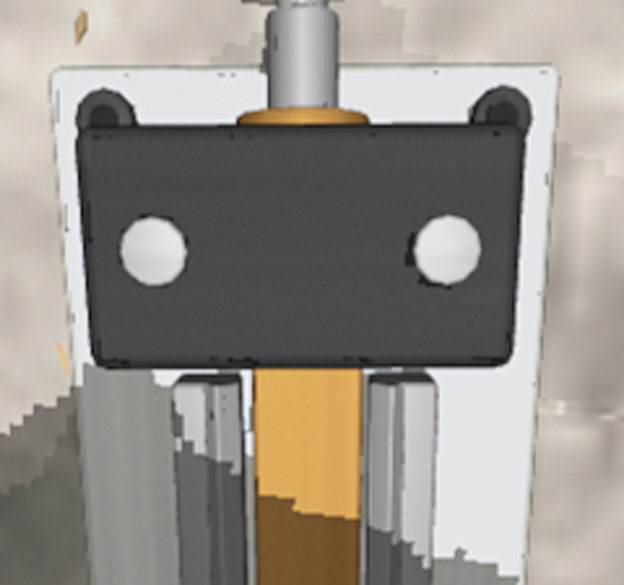

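Force has risen with only 0.45 mm of travel, but there is also 12.7 N downward. I'll unload vertically and square the yaw, to tell contact with the stop from friction.

Request:
{"op": "step_arm", "data": {"moves": [[5.5,0.2,-0.8,-0.005,0.012,-0.005,8],[5.5,0.3,-1.2,-0.012,0.012,-0.012,8],[5.5,0.3,-1.4,-0.012,0.012,-0.012,8],[5.5,0.3,-1.4,-0.012,0.012,-0.012,8],[6,0.3,-1.4,-0.012,0.012,-0.012,8],[6.5,0.3,-1.4,-0.012,0.012,-0.012,8],[7,0.3,-1.4,-0.012,0.012,-0.012,8],[7,0.3,-1.4,-0.012,0.012,-0.012,8],[7,0.3,-1.4,-0.012,0.012,-0.012,8],[7,0.3,-1.4,-0.012,0.012,-0.012,8]]}}

```text
time: 17.6
ee_pos: [552.7, -18.2, 14.2]
tool_rot: [0.0, 0.998, 0.067, 0.001]
ft_force: [-18.1, -1.5, 9.6]
gripper_width: 0.157
```

```bash
python3 look.py h1;  python3 - <<'E'
from h import *
from workcell import get_state
s=get_state();print(s["wrist_torque"]);print(goal(s,s["ee_pos"],.1313))
E
```

```text
17.6 [-18.11  -1.53   9.63] [552.65 -18.24  14.24] 0.15740222960316333
tcp in jig -34.31456163116758 0.36016540140769226
yaw 0.1337971585476352
[-0.53485952  3.81360504 -0.23848597]
(array([0., 0., 0.]), array([ 0.0002, -0.0025,  0.0025]))
```

View pics/h1w.png

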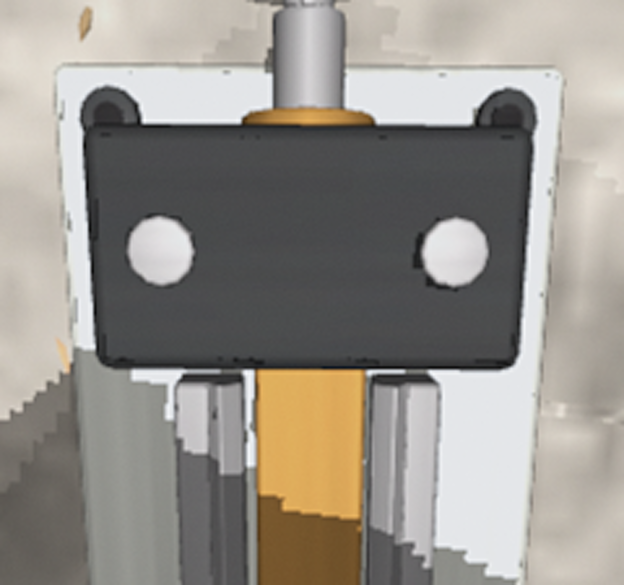

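View pics/h1s.png

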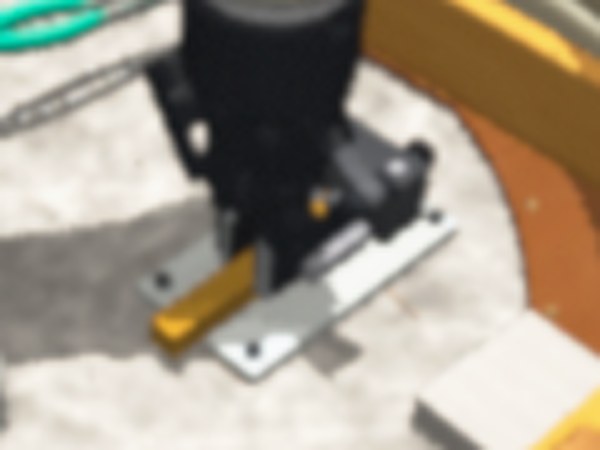

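Request:
{"op": "step_arm", "data": {"moves": [[7,0.1,-1.6,-0.003,0.018,-0.002,8],[7,0.1,-2,-0.003,0.022,-0.003,8],[7.5,0.1,-2.2,-0.003,0.022,-0.003,8],[8,0.1,-2.2,-0.003,0.022,-0.003,8],[8.5,0.1,-2.2,-0.003,0.022,-0.003,8],[9,0.1,-2.2,-0.003,0.022,-0.003,8],[9.5,0.1,-2.2,-0.003,0.022,-0.003,8],[10,0.1,-2.2,-0.003,0.022,-0.003,8],[10,0.1,-2.2,-0.003,0.022,-0.003,8],[10,0.1,-2.2,-0.003,0.022,-0.003,8]]}}

```text
time: 19.0
ee_pos: [552.7, -18.3, 14.2]
tool_rot: [-0.001, 0.998, 0.068, 0.002]
ft_force: [-22.9, -4.2, 11.2]
gripper_width: 0.162
```

```bash
python3 look.py i;  python3 - <<'E'
from h import *
from workcell import get_state
s=get_state();print(s["wrist_torque"]);print(goal(s,s["ee_pos"],.1313))
E
```

```text
19.0 [-22.92  -4.22  11.15] [552.7  -18.27  14.24] 0.16187908492341369
tcp in jig -34.2688148091231 0.3182245007734448
yaw 0.13522075474630968
[-0.79754726  4.96818568 -0.13716826]
(array([0., 0., 0.]), array([-0.0008, -0.0049,  0.0039]))
```

View pics/iw.png

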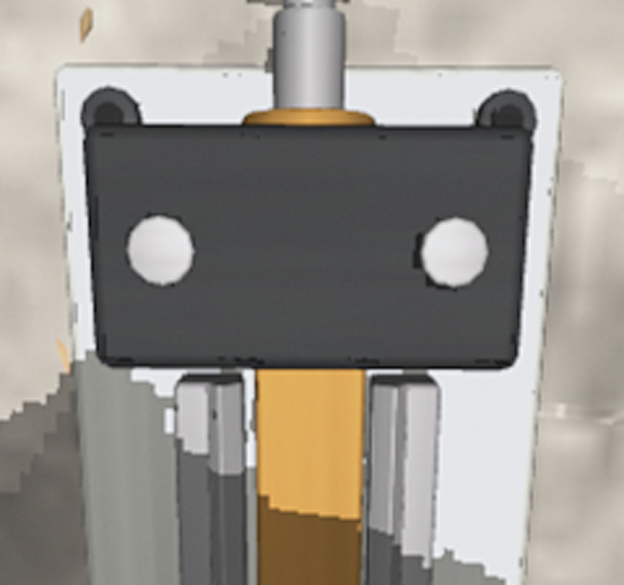

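Request:
{"op": "step_arm", "data": {"moves": [[10,0,-2.2,0,0.018,0.002,8],[10,0,-2.2,0,0.017,0.005,8],[10,0,-2.2,0,0.017,0.006,8],[10,0,-2.2,0,0.017,0.006,8],[10,0,-2.2,0,0.017,0.006,8],[10,0,-2.2,0,0.017,0.006,8],[10,0,-2.2,0,0.017,0.006,8],[10,0,-2.2,0,0.017,0.006,8],[10,0,-2.2,0,0.017,0.006,8],[10,0,-2.2,0,0.017,0.006,8]]}}

```text
time: 20.4
ee_pos: [552.7, -18.3, 14.3]
tool_rot: [-0.002, 0.998, 0.064, 0.001]
ft_force: [-22.2, -4.8, 10.3]
gripper_width: 0.163
```

```bash
python3 look.py j;  python3 - <<'E'
from h import *
from workcell import get_state,snapshot
s=get_state();print(s["ft_force"],s["ee_pos"],s["time"]);print(goal(s,s["ee_pos"],.1313))
a=snapshot("scene")["image"][150:310,210:450,::-1];cv2.imwrite("pics/fin.png",cv2.resize(a,None,fx=3.3,fy=3.3,interpolation=cv2.INTER_CUBIC))
d=pickle.load(open("pics/jw.pkl","rb"))
E
```

```text
20.4 [-22.2   -4.77  10.35] [552.71 -18.28  14.26] 0.1633683518722878
tcp in jig -34.26773546519526 0.30829234184344756
yaw 0.12864447643964164
[-23.897294    -4.41647045  10.97739058] [552.69279823 -18.31536215  14.25416942] 20.55
(array([0., 0., 0.]), array([-0.0045, -0.0021, -0.0028]))
```

View pics/fin.png

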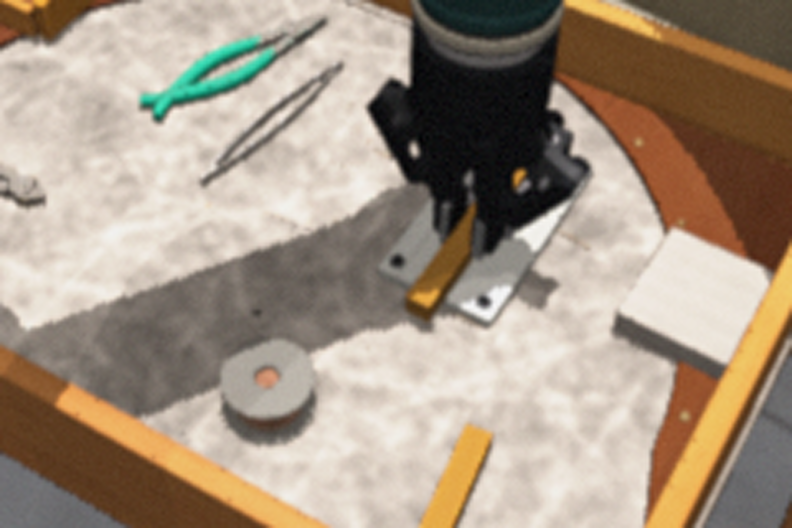

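View pics/jw.png

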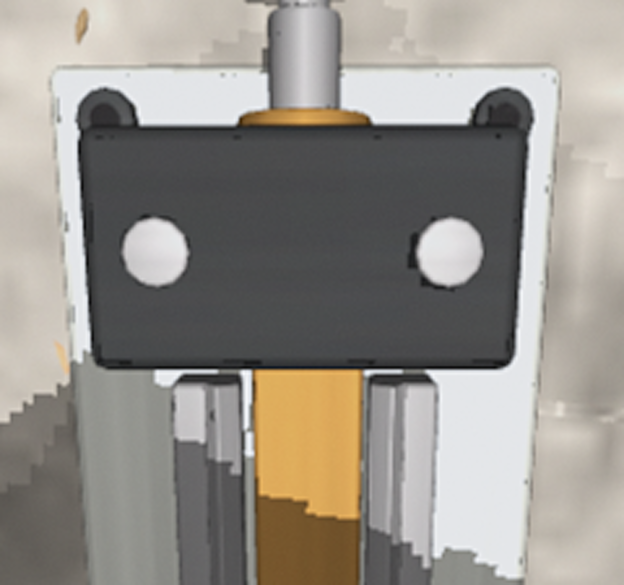

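The pose and push are steady at 22–24 N with no creep. The scene view shows the bar in the channel with its tail about 20 mm past the plate, which is what home should look like. The other things are undisturbed, so I'm handing in.

```bash
python3 -c "
from workcell import job_done,get_state
print(job_done());s=get_state();print(s['time'],s['ft_force'],s['ee_pos'])"
```

```text
the job is handed in; nothing more can be done
None
the job is handed in; nothing more can be done
```

I laid the long bar in the jig channel, pushed it in against the plunger, and handed the job in with the gripper still pressing it on the stop block. This took about 20.6 s of the 53 s.

**Last checks**
- **Contact with the stop:** the wrist force was about 23 N in total along the channel, of which the spring accounts for about 9 N. Commanding 3 mm further moved the bar only 0.05 mm, so I take it as hard against the stop.
- **Position:** the gripper stood at jig x = -34.3 mm; bar home is -35 mm, within my measuring error. The tool was square to the channel within about 0.3°. In the last pictures the bar's front edge is hidden behind the stop block's edge, so flushness is judged from force and pose, not seen directly.
- **Steadiness:** force and pose did not drift over the final hold.
- **Other things:** the pliers, tweezers, spool and bench block look undisturbed in the last scene view. The short bar and cutters were only partly in that frame, but the arm never went near them.

**What went wrong on the way:** on first touching the plunger the tool pitched nose-down and pressed on the channel floor with about 31 N vertically (26 N along the channel), which stalled the push. I lifted slightly, corrected the pitch and carried on. About 10 N of downward load remained at the end.

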